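Free the spray can from the parts bin and stand it up

TASK

The spray can with the green cap has toppled into the yellow parts bin, and its foot is caught in the back corner under the ledge. Draw it out and stand it upright, right way up and wholly on the round cork mat; do not drop it, and leave the wood block in the bin.

Things in the scene. Friction and masses are not known exactly. Their poses are not given: they have to be found in the camera images.
- spray_can: Loose can, 58 mm diameter, 225 long, 0.24 kg, green cap 57 mm wide over the top 47. Origin: centre of the flat foot; z runs foot to cap. It leans 33 deg, cap over the bin's front, underside on the front rim, foot under the ledge. Grip it across (along the bin's y) at the cap, clear of all walls. Lifted straight up it hits the ledge; drawn 80 mm along its axis it clears the ledge, 140 mm the front rim.
- parts_bin: Fixed yellow open bin, 116 deep (x) by 129 wide (y); origin: centre of underside, x to its back, front faces the robot. Walls, floor 4 mm; back 110 high, front 90, sides slope between. A ledge over the back, underside at 106, reaches 32 mm in from the back wall. A divider 70 high parts a 66 wide left part (centre y +27.5) with the can from a 52 wide right part with the block.
- wood_block: Loose brown wood block, 92 x 45 x 36 mm, lying in the right part of the bin; it stays there. Origin at the centre of its underside, y axis along its length.
- cork_mat: Round brown cork mat, 100 mm diameter, 4 mm thick, fixed flat on the bench. Origin at the centre of its underside, on the bench; its top is at z = 0.004.

How it is judged:
By the outcome, as a careful person would: the job done as asked, in the order asked, and still so for the second after the job is handed in, with the robot touching nothing.
It also fails if it takes over 38 s, if anything falls off the work surface, if the arm or the gripper's body presses on something with over 40 N, if the wrist force passes 120 N, or if a joint passes its speed limit or range.

ROBOT

A 7-joint arm with a two-finger parallel gripper is mounted at the origin on a cart in front of the work surface, level with it; the furniture and walls round the work are solid. World frame = base frame: x ahead of the robot, y to its left, z up, the work surface at z = 0. Lengths are in m, angles in rad, forces in N, time in s.
With the tool pointing down it reaches from about 0.4 to 0.875 m from the base axis. Payload 6.5 kg.
Tool frame: the origin (TCP) lies midway between the tips of the shut fingers; the grasp point (between the pads) lies 19 mm behind it; z points along the fingers, y is the direction in which the jaws open and shut (so a half turn about z gives the same grasp; the last joint's range is limited). The gripper opens to 85 mm and grips with 20 to 120 N. Pads are 22 mm wide; open, the fingers measure 114 mm over their backs; the gripper's body (76 mm by 85 mm) begins 54 mm behind the grasp point. The pads swing forward as they close: fully open they stand 13 mm farther back than shut.
Start: joints at [-1.389, 0.536, -0.004, 1.538, 0.003, 1.067, -0.071], TCP at [0.159, 0.63, 0.231] pointing down, gripper open.
Joint ranges: [-2.7, 2.7], [-0.37, 2.16], [-1.27, 1.26], [0.24, 2.4], [-1.31, 4.45], [0.19, 1.91], [-2.76, 2.76]. Speed limits (rad/s): [2.39, 2.39, 3.14, 3.14, 3.14, 3.14, 3.14].

INTERFACE

Orientations are given as a unit quaternion [w, x, y, z].
In Python, from plant import manip gives the robot as it stands.
- The arm moves only by the tool play_rows, never from a script. Its argument "deltas" is a list of rows, each a list of 5 numbers: the shift along the tool's x, y, z in cm, then the turn about the tool's z in rad, then the opening, from 0 (shut) to 1 (fully open). In form: [[x, y, z, roll, claw], ...]. A call has 1 to 10 rows; each row shifts and turns the commanded pose from where the row before left it, along the tool's axes as they then stand; what a row does not reach is not made up. A row lasts 1/12 s, in which the tool goes at most 41.7 mm and 7.16 degrees, less where a joint would pass 70% of its speed; a pose out of reach is approached as far as the arm can. A call with a gripper value outside its range is refused whole. The fingers move at their own pace and stop on an object; "grip_force" is the grip in N (left out, the last holds). Time passes only in rows, so rows that do not move let the fingers close. It gives the time, the measured TCP pose, the force and the opening at its end, in the units of the state.
- manip.observe(): the state, without advancing time (a new reading comes with each control period).
- manip.capture(name): name is "scene" or "top"; returns a dict with "image" (420x560x3 uint8, blue, green, red), "depth" (420x560 float32, m along the optical axis (not along the pixel's ray), 0 where there is no reading), "intrinsics" (3x3 intrinsics, pixels), "xyz" and "orientation" of the camera in the world. Camera axes: x right, y up, looking along -z (the intrinsics and any distortion apply to the point x, -y, -z); pixel columns grow to the right and rows downward; lengths in m; the calibration is good to about 2 mm. A picture is of the moment at which its call begins.
- manip.sign_off(): hands the job in, once; it reports no verdict.
The state is a dict: "time": time; "joint_positions": joint angles; "joint_velocities": joint speeds; "joint_efforts": joint torques, N m; "position": TCP position; "tool_rot": TCP orientation; "contact_force": force on the tool from outside, world axes, zero at the start; "torque": the same for the moment, N m; "gripper_width": finger opening in m.
Only numpy, scipy, OpenCV 4.12 (cv2) and the standard library are available. Lean on these libraries where they do the work, as an engineer would, in place of code of your own. Each camera call takes 0.05 s, during which the arm holds its last target.

## Working session

There is one attempt and no reset: what is moved stays moved. The work goes in short steps, Python scripts to look and compute and a tool call to move; the robot and the scene stay as the last step left them, time stands still between calls to the robot, and variables do not carry over. Pictures are saved under pics/ and viewed, and the job is handed in when it is done.

Besides the shell and the picture viewer there is one more tool, called by a JSON object that holds its "api" and its "payload", one argument or row to a line. play_rows: Moves the arm, as the interface text tells. Its arguments: {"type":"object","properties":{"deltas":{"type":"array"},"grip_force":{"type":"number"}},"required":["deltas"]}

```bash
ls; mkdir -p pics
cat > h.py <<'E'
import numpy as np,cv2
from scipy.spatial.transform import Rotation as R
from plant import manip
def q2R(q): return R.from_quat([q[1],q[2],q[3],q[0]]).as_matrix()
def pts(c):
    d=c["depth"];K=np.array(c["intrinsics"]);h,w=d.shape
    u,v=np.meshgrid(np.arange(w),np.arange(h))
    p=np.stack([(u-K[0,2])/K[0,0]*d,-(v-K[1,2])/K[1,1]*d,-d],-1)
    return p@q2R(c["orientation"]).T+np.array(c["xyz"])
E
python3 - <<'E'
from h import *
import pickle
o=manip.observe();print(o)
for n in("scene","top"):
    c=manip.capture(n);cv2.imwrite(f"pics/{n}0.png",c["image"]);pickle.dump(c,open(n+"0.pkl","wb"));print({k:v for k,v in c.items() if k not in("image","depth")})
E
```

```text
pics
{'time': 0.0, 'joint_positions': array([-1.38919929,  0.53720484, -0.00445351,  1.53888257,  0.00258255,
        1.0673187 , -0.07122952]), 'joint_velocities': array([ 0.00105765,  0.00062168,  0.00015415,  0.00196549,  0.00018597,
       -0.00173131, -0.00162703]), 'joint_efforts': array([-6.56036282e-04, -5.83425915e+01,  1.04819052e+00, -2.59093148e+01,
        1.23415413e-02,  9.69061075e-03, -1.72584345e-05]), 'position': array([0.15927049, 0.62951413, 0.23038422]), 'tool_rot': array([-5.71433362e-05,  1.23558497e-01,  9.92336879e-01, -9.02068600e-04]), 'contact_force': array([ 0.38681468, -0.17231104,  0.43716755]), 'torque': array([-0.00720596, -0.01526472, -0.01638793]), 'gripper_width': 0.08509803785763129}
{'intrinsics': array([[493.64592007,   0.        , 278.63383795],
       [  0.        , 493.64592007, 206.12620384],
       [  0.        ,   0.        ,   1.        ]]), 'xyz': array([ 0.56443819, -0.34270162,  0.61877616]), 'orientation': array([0.90691222, 0.41443101, 0.0237746 , 0.07205504])}
{'intrinsics': array([[392.44373705,   0.        , 285.35321751],
       [  0.        , 392.44373705, 207.93996699],
       [  0.        ,   0.        ,   1.        ]]), 'xyz': array([-0.03582359,  0.33316406,  0.70071528]), 'orientation': array([-0.64709174, -0.23349365,  0.23765472,  0.6857647 ])}
```

View pics/scene0.png

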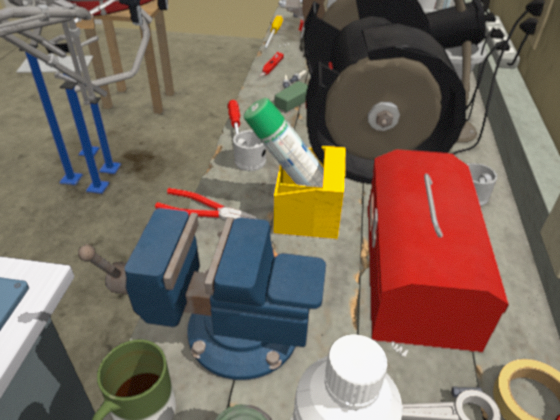

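View pics/top0.png

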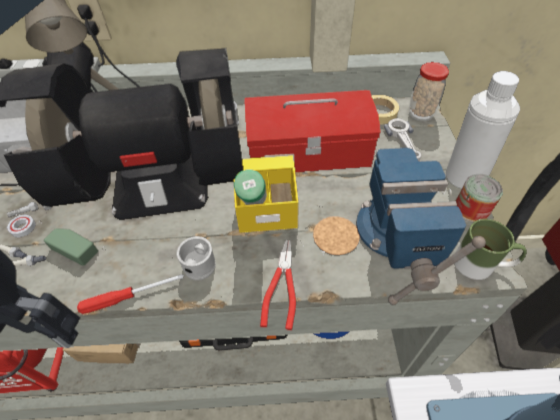

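Scene view: can leaning out of the bin, cap at (265,118), bin (310,190), mat hidden behind the vise. Top view: cap (250,185), bin (267,193), mat (336,235), vise just right of the mat, pliers below.

Run:
```python
from h import *
import pickle
for n in("top","scene"):
    c=pickle.load(open(n+"0.pkl","rb"));P=pts(c);hsv=cv2.cvtColor(c["image"],cv2.COLOR_BGR2HSV);ok=c["depth"]>0
    H,S,V=cv2.split(hsv)
    g=(H>60)&(H<90)&(S>100)&ok; y=(H>22)&(H<33)&(S>150)&ok
    g=g&(P[...,2]>0.1)
    def rep(name,m):
        if m.sum()<20: print(n,name,"few");return
        k,l,st,ce=cv2.connectedComponentsWithStats(m.astype(np.uint8));i=1+np.argmax(st[1:,4]);m=l==i;p=P[m]
        print(n,name,m.sum(),ce[i].round(1),"min",np.percentile(p,2,axis=0).round(4),"max",np.percentile(p,98,axis=0).round(4),"mean",p.mean(0).round(4));return m
    mg=rep("cap",g);my=rep("bin",y)
    if n=="top":
        o=(H>8)&(H<20)&(S>90)&ok&(V>130)&(abs(P[...,2])<.02); o[:, :300]=0;o[:200]=0; o[270:]=0;o[:,375:]=0
        mo=rep("mat",o)
        cs,_=cv2.findContours(mo.astype(np.uint8),0,1);q=max(cs,key=cv2.contourArea);e=cv2.fitEllipse(q);print(e)
        K=c["intrinsics"]
        def ray(u,v,z):
            d=q2R(c["orientation"])@np.array([(u-K[0,2])/K[0,0],-(v-K[1,2])/K[1,1],-1]);t=(z-c["xyz"][2])/d[2];return c["xyz"]+t*d
        print("mat",ray(*e[0],.004))
        pp=np.array([ray(u,v,.004) for u,v in q[:,0]]);print((pp.max(0)+pp.min(0))/2,np.ptp(pp,axis=0))
        # surrounding height map
    # rim pts
    p=P[my];t=p[p[:,2]>.08];print("rim hull",cv2.minAreaRect(t[:,:2].astype(np.float32)), cv2.boxPoints(cv2.minAreaRect(t[:,:2].astype(np.float32))).round(4).tolist())
    a=P[mg];print("cap top pts",a[a[:,2]>np.percentile(a[:,2],95)].mean(0))
print(q2R(manip.observe()["tool_rot"]).round(3))
```

```text
top cap 69 [255.2 196.8] min [0.4053 0.3521 0.1557] max [0.4271 0.3894 0.1957] mean [0.4169 0.3689 0.1749]
top bin 2706 [269.4 195.5] min [0.4665 0.2919 0.0042] max [0.5838 0.414  0.1126] mean [0.5141 0.3456 0.065 ]
top mat 1342 [335.9 235.4] min [0.4004 0.1634 0.0022] max [0.4879 0.2512 0.0076] mean [0.4431 0.2074 0.0051]
((335.89056396484375, 235.45361328125), (36.350868225097656, 45.169219970703125), 100.44110107421875)
mat [0.44334307 0.20723866 0.004     ]
[0.44496867 0.20646422 0.004     ] [0.09755969 0.09711308 0.        ]
rim hull ((0.5259447693824768, 0.3540264070034027), (0.11790718883275986, 0.12611685693264008), 1.702991008758545) [[0.4650999903678894, 0.41530001163482666], [0.46889999508857727, 0.2892000079154968], [0.5867000222206116, 0.29269999265670776], [0.5830000042915344, 0.4187999963760376]]
cap top pts [0.42077352 0.35298691 0.19552685]
scene cap 832 [265.6 119.9] min [0.416  0.3498 0.1632] max [0.4666 0.3842 0.2129] mean [0.4429 0.3594 0.1895]
scene bin 4413 [311.7 199.6] min [0.4692 0.2872 0.006 ] max [0.5813 0.4155 0.1104] mean [0.5316 0.3134 0.0679]
rim hull ((0.5236419439315796, 0.3754374384880066), (0.11575645953416824, 0.17707909643650055), 1.3625869750976562) [[0.46369999647140503, 0.4625999927520752], [0.46790000796318054, 0.2854999899864197], [0.5835999846458435, 0.2883000075817108], [0.5794000029563904, 0.4652999937534332]]
cap top pts [0.44153168 0.37206909 0.21260687]
[[-0.969  0.245 -0.   ]
 [ 0.245  0.969 -0.002]
 [-0.    -0.002 -1.   ]]
```

Run:
```python
from h import *
import pickle
c=pickle.load(open("top0.pkl","rb"));P=pts(c)
im=cv2.resize(c["image"][130:290,200:400],None,fx=4,fy=4,interpolation=cv2.INTER_CUBIC)
cv2.imwrite("pics/topz.png",im[:600])
c=pickle.load(open("scene0.pkl","rb"));cv2.imwrite("pics/scz.png",cv2.resize(c["image"][80:250,220:370],None,fx=3.5,fy=3.5,interpolation=cv2.INTER_CUBIC))
# height map, merged
Z=np.full((22,22),np.nan)
A=np.concatenate([P.reshape(-1,3),pts(c).reshape(-1,3)])
print("y across",[round(-.0+.02+.03*j,2) for j in range(20)])
for i in range(18):
    x=.3+.03*i; r=[]
    for j in range(20):
        y=.02+.03*j
        m=(abs(A[:,0]-x)<.015)&(abs(A[:,1]-y)<.015)&(A[:,2]>-.1)
        r.append("%4d"%(1000*np.percentile(A[m,2],97)) if m.sum()>3 else "   .")
    print("%.2f"%x," ".join(r))
```

```text
y across [0.02, 0.05, 0.08, 0.11, 0.14, 0.17, 0.2, 0.23, 0.26, 0.29, 0.32, 0.35, 0.38, 0.41, 0.44, 0.47, 0.5, 0.53, 0.56, 0.59]
0.30  201  174  115   98    4    1    1    1    0    1   12   12    7    1    1    1    0   -2    1    1
0.33  172  173  173  173  173    2    3    2    2    1   13   13    2    2    2    2    2    2   14   18
0.36  172  173  173  174  173    2    2    2    2    2   13   13    2    2    2   58   59   58   18    2
0.39  171  171  172  172  172    2    6    5    3    2   13    2  186    2    2   58   50   59    2    2
0.42  170  170  171  171  170    7    7    7    6    3   12  207  210  206    3   58   59   59    2    2
0.45  172  173  174  173  173   16    7    7    6    2    2  209  215  207    2    2    0    2    2    3
0.48  172  173  173  173  173   14    7    7    4   92   90  166  182   94    2    2    2    3    2    2
0.51  115  134  135  134   26    2    4    3    2  101   43  129  220  240  242  243  231    2    3   71
0.54  116  135  136  136    2    2    2    3    2  109  111  111  218  244  230  229  226  207  212  219
0.57    0  135  136  135   
[... 217 characters left out ...]
  115  115  116  117  118  119  119  311  311  313  313  258  258  258
0.66    .    0  127  132  132  134  134  134  135  135  136  135  136  310  310  313  313  255  255  255
0.69    0    0  134  137  137  137  138  138  157  158  137  137  137  303  303  307  307  240    .    .
0.72    1    1  134  137  137  153  160  160  160  160  138  137  137  291  284  290  286    .    .    .
0.75   20    1  134  137  137  137  137  137  137  137  137  137  137  263  235  183  214    .    .    .
0.78   21    0  130  135  136  136  136  136  136  136  136  135  134  213  203  171  181    .    .    .
0.81   26   25  112  117  118  118  118  116  116  117  117  117    .    2   56   58   57    .    .    5
```

View pics/topz.png

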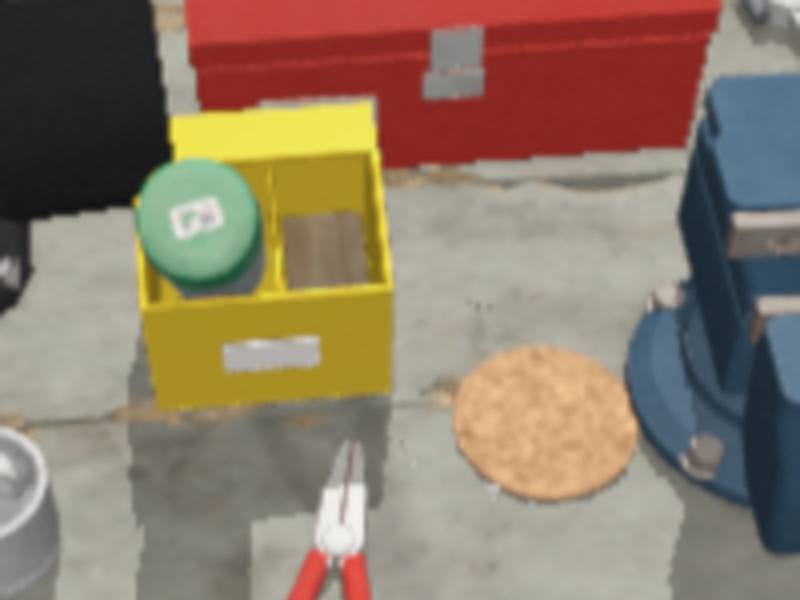

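View pics/scz.png

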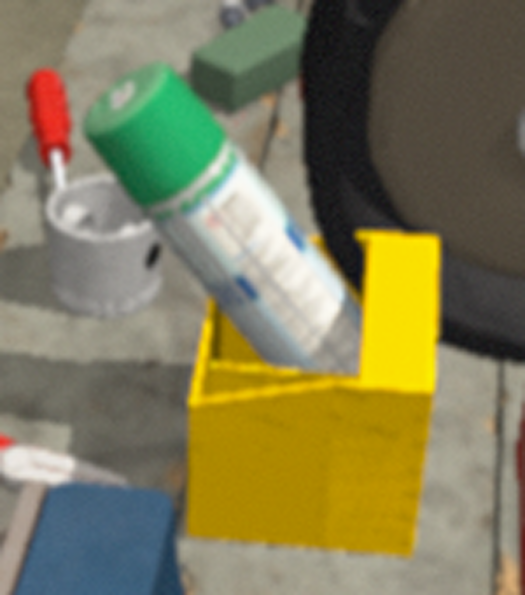

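The zooms confirm: cap centre over the left part near the front, axis lying in the bin's x–z plane. The vise edge is close to the right of the mat. Next I refine the can axis.

Run:
```python
from h import *
import pickle
from scipy.optimize import least_squares
A=[]
for n in("top","scene"):
    c=pickle.load(open(n+"0.pkl","rb"));P=pts(c);H,S,V=cv2.split(cv2.cvtColor(c["image"],cv2.COLOR_BGR2HSV))
    box=(P[...,0]>.36)&(P[...,0]<.53)&(P[...,1]>.33)&(P[...,1]<.44)&(P[...,2]>.115)&(c["depth"]>0)&~((H>22)&(H<33)&(S>130))
    if n=="scene": box&=(np.arange(560)[None]<330)
    if n=="top": g=box&(H>55)&(H<95)&(S>50)&(np.arange(560)[None]<275)
    else: g=box
    e=cv2.erode(g.astype(np.uint8),np.ones((3,3)))>0
    print(n,e.sum(),P[e].mean(0), np.percentile(P[e],[1,99],axis=0).round(3).tolist()); A.append(P[e])
    if n=="top":
        p=P[e];m,s,vt=np.linalg.svd(p-p.mean(0),full_matrices=False);nn=vt[2]*np.sign(vt[2][2]);print("top disc normal",nn,"tilt",np.degrees(np.arccos(nn[2])))
        cs,_=cv2.findContours(g.astype(np.uint8),0,1);print(cv2.fitEllipse(max(cs,key=cv2.contourArea)))
p=A[1]
def res(q,p):
    a=np.array([q[2],q[3],1]);a/=np.linalg.norm(a);d=p-np.array([q[0],q[1],.17]);d=d-np.outer(d@a,a);return np.linalg.norm(d,axis=1)-.0288
r=least_squares(res,[.46,.38,-.65,0],args=(p,),loss="soft_l1",f_scale=.002);q=r.x
print(q,np.abs(r.fun).mean(),"tilt",np.degrees(np.arctan(np.hypot(q[2],q[3]))))
a=np.array([q[2],q[3],1]);a/=np.linalg.norm(a);print(a,"top s",np.percentile((p-[q[0],q[1],.17])@a,[98,99.5,100]))
for s in(0,.02,.03,.04,.05):print(s,np.array([q[0],q[1],.17])+s*a)
```

```text
top 406 [0.42034662 0.37552798 0.19707316] [[0.405, 0.354, 0.162], [0.44, 0.4, 0.215]]
top disc normal [-0.73993504 -0.07839679  0.66809436] tilt 48.07984325991631
((249.206298828125, 185.6944580078125), (29.264469146728516, 33.4309196472168), 150.36282348632812)
scene 2559 [0.47416953 0.3698872  0.17345212] [[0.412, 0.35, 0.119], [0.527, 0.424, 0.241]]
[  0.47816445   0.37840878 -10.91163982   0.04627252] 0.010916742532467072 tilt 84.76378740254967
[-0.99581796  0.00422292  0.09126199] top s [0.06487659 0.0698745  0.07343191]
0 [0.47816445 0.37840878 0.17      ]
0.02 [0.45824809 0.37849323 0.17182524]
0.03 [0.44828991 0.37853546 0.17273786]
0.04 [0.43833173 0.37857769 0.17365048]
0.05 [0.42837355 0.37861992 0.1745631 ]
```

Run:
```python
from h import *
import pickle
from scipy.optimize import least_squares
def res(q,p):
    a=np.array([q[2],q[3],1]);a/=np.linalg.norm(a);d=p-np.array([q[0],q[1],.17]);d=d-np.outer(d@a,a);return np.linalg.norm(d,axis=1)-.0288
c=pickle.load(open("scene0.pkl","rb"));P=pts(c);H,S,V=cv2.split(cv2.cvtColor(c["image"],cv2.COLOR_BGR2HSV))
box=(P[...,0]>.36)&(P[...,0]<.54)&(P[...,1]>.33)&(P[...,1]<.42)&(P[...,2]>.115)&(c["depth"]>0)&~((H>22)&(H<33)&(S>130))&(V>60)
p=P[box]
q=np.array([.457,.380,-.649,-.02])
for th in(.02,.012,.007,.006):
    f=np.abs(res(q,p))<th
    a=np.array([q[2],q[3],1]);a/=np.linalg.norm(a); s=(p-[q[0],q[1],.17])@a; f&=s<np.percentile(s[f],97)-.006
    r=least_squares(res,q,args=(p[f],),loss="soft_l1",f_scale=.002,x_scale=[.01,.01,.1,.1]);q=r.x
    print(f.sum(),q.round(4),np.abs(r.fun).mean().round(5),"tilt",np.degrees(np.arctan(np.hypot(q[2],q[3]))))
a=np.array([q[2],q[3],1]);a/=np.linalg.norm(a)
d=p-np.array([q[0],q[1],.17]);rad=np.linalg.norm(d-np.outer(d@a,a),axis=1)
print(a,"top s",np.percentile((d@a)[rad<.02],[50,80,95]))
for s in(0,.01,.02,.03,.05):print(s,np.array([q[0],q[1],.17])+s*a)
```

```text
1958 [ 0.4427  0.38   -0.7517 -0.0141] 0.00122 tilt 36.93692025398519
1934 [ 0.4427  0.38   -0.7487 -0.0126] 0.00098 tilt 36.82697200269683
1904 [ 0.4427  0.38   -0.7452 -0.0106] 0.00093 tilt 36.694729621546024
1890 [ 0.4427  0.38   -0.7441 -0.0101] 0.00091 tilt 36.65645108775569
[-0.5969605  -0.00810851  0.80222965] top s [0.03800107 0.03843741 0.03874819]
0 [0.44266794 0.38000471 0.17      ]
0.01 [0.43669834 0.37992362 0.1780223 ]
0.02 [0.43072873 0.37984254 0.18604459]
0.03 [0.42475913 0.37976145 0.19406689]
0.05 [0.41281992 0.37959928 0.21011148]
```

Fit residual is 0.9 mm, with a tilt of 36.7° against the 33° given. The cap top centre comes out at about (0.42, 0.38, 0.20), and the grasp point at about (0.434, 0.380, 0.182). First I lift and align the jaws with the bin's y.

{"api": "play_rows", "payload": {
  "deltas": [
    [0,0,-2.5,-0.09,1],
    [0,0,-2.5,-0.09,1],
    [0,0,-2.5,-0.085,1],
    [-3,-2.5,0,0,1],
    [-3,-3,0,0,1],
    [-3,-2.8,0,0,1],
    [-3,-2.8,0,0,1],
    [-3,-2.8,0,0,1],
    [-3,-2.8,0,0,1],
    [-3,-2.8,0,0,1]
  ],
  "grip_force": 40
}}

```text
time: 0.93
position: [0.3733, 0.4375, 0.3061]
tool_rot: [-0.0, -0.009, 1.0, -0.0]
contact_force: [0.6, 0.2, 0.5]
gripper_width: 0.0848
```

{"api": "play_rows", "payload": {
  "deltas": [
    [-3,-2.8,0,0,1],
    [-3,-2.9,0,0,1],
    [0,0,3,0,1],
    [0,0,0,0,1],
    [0,0,0,0,1]
  ]
}}

```text
time: 1.35
position: [0.4322, 0.3827, 0.2751]
tool_rot: [-0.001, -0.008, 1.0, -0.001]
contact_force: [-0.2, 0.5, 0.1]
gripper_width: 0.0855
```

Run:
```python
from h import *
o=manip.observe();print(o["position"],q2R(o["tool_rot"]).round(3).tolist())
for n in("scene","top"):
    c=manip.capture(n);cv2.imwrite(f"pics/{n}1.png",c["image"])
```

```text
[0.4321885  0.38266003 0.27509162] [[-1.0, -0.017, -0.003], [-0.017, 1.0, -0.002], [0.003, -0.002, -1.0]]
```

View pics/scene1.png

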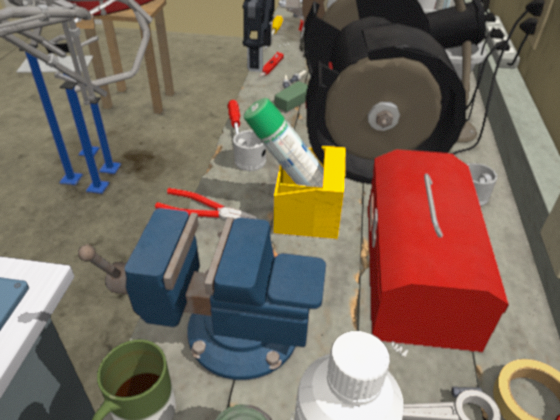

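View pics/top1.png

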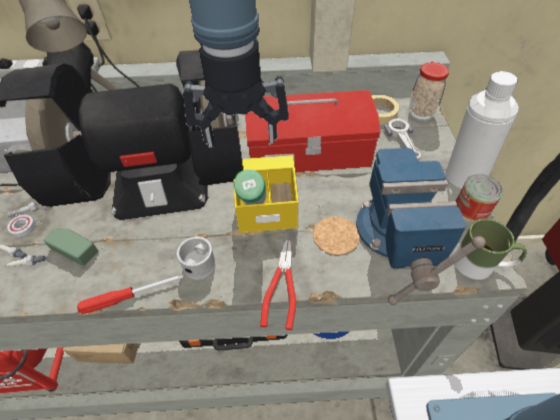

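Both views agree with the measurement: the open jaws are above the cap (tips at about (205,140) and (275,135) in top; gripper at (255,50) in scene, directly above the cap). I go down and close.

{"api": "play_rows", "payload": {
  "deltas": [
    [-0.2,-0.2,3,0,1],
    [0,0,3,0,1],
    [0,0,3,0,1],
    [0,0,2.8,0,1],
    [0,0,0,0,1]
  ]
}}

```text
time: 1.87
position: [0.4319, 0.3808, 0.1544]
tool_rot: [-0.003, -0.01, 1.0, -0.002]
contact_force: [-1.1, -0.7, -0.0]
gripper_width: 0.0856
```

Run:
```python
from h import *
o=manip.observe();print(o["position"],o["contact_force"])
c=manip.capture("scene");i1=c["image"][40:220,200:380]
cv2.imwrite(f"pics/s2.png",cv2.resize(i1,None,fx=3,fy=3))
```

```text
[0.43187118 0.38075602 0.15438632] [-1.12341604 -0.6952666  -0.02318368]
```

View pics/s2.png

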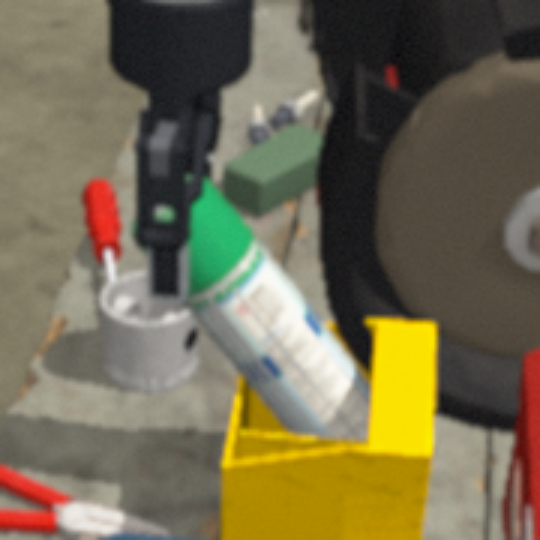

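The near finger (parallax corrected) sits slightly forward of the cap's middle (cap centre about (197,240)). I shift 5 mm towards the back and close.

{"api": "play_rows", "payload": {
  "deltas": [
    [-0.5,0,0,0,1],
    [0,0,0,0,0.4],
    [0,0,0,0,0.2],
    [0,0,0,0,0.2],
    [0,0,0,0,0.2],
    [0,0,0,0,0.2],
    [0,0,0,0,0.2],
    [0,0,0,0,0.2]
  ],
  "grip_force": 50
}}

```text
time: 2.58
position: [0.4411, 0.3824, 0.1602]
tool_rot: [0.001, -0.009, 1.0, 0.001]
contact_force: [-0.6, -0.8, 6.8]
gripper_width: 0.0554
```

{"api": "play_rows", "payload": {
  "deltas": [
    [0.6,0,-0.8,0,0.2],
    [0.6,0,-0.8,0,0.2],
    [0.6,0,-0.8,0,0.2],
    [0.6,0,-0.8,0,0.2]
  ]
}}

```text
time: 2.92
position: [0.4166, 0.3812, 0.1917]
tool_rot: [0.001, -0.009, 1.0, 0.0]
contact_force: [5.6, -0.2, -1.9]
gripper_width: 0.0555
```

{"api": "play_rows", "payload": {
  "deltas": [
    [1.0,0,-1.5,0,0.2],
    [1.0,0,-1.5,0,0.2],
    [1.0,0,-1.5,0,0.2]
  ]
}}

```text
time: 3.17
position: [0.3851, 0.3803, 0.2365]
tool_rot: [0.0, -0.009, 1.0, -0.0]
contact_force: [1.7, 1.4, -3.3]
gripper_width: 0.0554
```

Run:
```python
from h import *
c=manip.capture("scene");i1=c["image"][20:220,180:380]
cv2.imwrite(f"pics/s3.png",cv2.resize(i1,None,fx=3,fy=3))
```

```text
(no output)
```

View pics/s3.png

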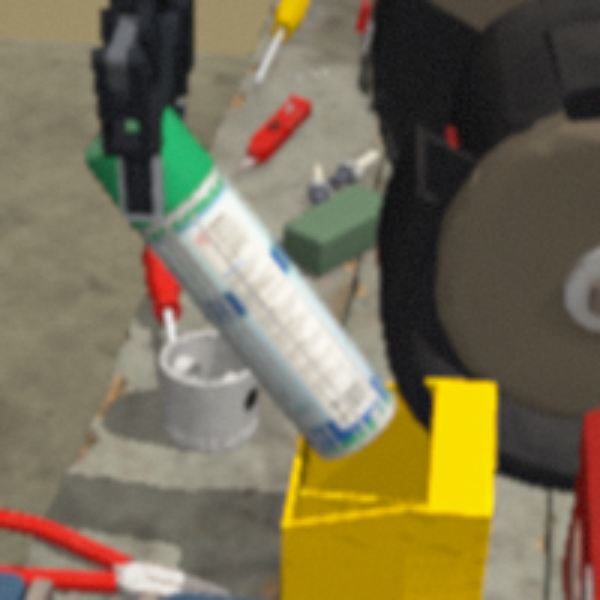

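The can is drawn mostly out and gripped mid-cap, with its foot at about (350,430) in the zoom, just over the bin mouth. I keep drawing it clear of the front rim.

{"api": "play_rows", "payload": {
  "deltas": [
    [0.8,0,-2,0,0.2],
    [0.8,0,-2,0,0.2],
    [0.8,0,-2,0,0.2],
    [0.5,0,-2,0,0.2],
    [0,0,0,0,0.2]
  ]
}}

```text
time: 3.63
position: [0.3559, 0.3817, 0.3187]
tool_rot: [0.001, -0.01, 1.0, 0.002]
contact_force: [0.8, 1.2, -2.0]
gripper_width: 0.0554
```

```bash
cat > fit.py <<'E'
from h import *
def res(q,p,z0):
    a=np.array([q[2],q[3],1]);a/=np.linalg.norm(a);d=p-np.array([q[0],q[1],z0]);d=d-np.outer(d@a,a);return np.linalg.norm(d,axis=1)-.029
from scipy.optimize import least_squares
def fit(c,tcp,d0):
    # d0: unit xy of lean & tilt guess slope ; fit white body
    P=pts(c);H,S,V=cv2.split(cv2.cvtColor(c["image"],cv2.COLOR_BGR2HSV))
    z0=tcp[2]-.05;q=np.array([tcp[0]-d0[0]*.075,tcp[1]-d0[1]*.075,*d0])
    p=P[(c["depth"]>0)&(V>70)&~((H>22)&(H<33)&(S>130))]
    for th in(.03,.02,.01,.006):
        a=np.array([q[2],q[3],1]);a/=np.linalg.norm(a)
        s=(p-[q[0],q[1],z0])@a;f=(np.abs(res(q,p,z0))<th)&(s<.025)&(s>-.15)
        q=least_squares(res,q,args=(p[f],z0),loss="soft_l1",f_scale=.002,x_scale=[.01,.01,.1,.1]).x
    a=np.array([q[2],q[3],1]);a/=np.linalg.norm(a)
    o=np.array([q[0],q[1],z0])
    d=p-o;s=d@a;rad=np.linalg.norm(d-np.outer(s,a),axis=1);f=(abs(rad-.029)<.005)
    h,e=np.histogram(s[f],bins=np.arange(-.22,.1,.005))
    lo=e[:-1][h>8];
    print("n",f.sum(),"tilt",np.degrees(np.arccos(a[2])).round(1),"a",a.round(3),"foot~",(o+a*np.percentile(s[f&(s>-.18)],1)).round(4),"res",np.abs(res(q,p[f],z0)).mean().round(4))
E
python3 - <<'E'
from fit import *
o=manip.observe();print(o["position"],o["joint_positions"].round(2),o["contact_force"])
c=manip.capture("scene");fit(c,o["position"],[-.7,0]);i1=c["image"][0:200,150:350]
cv2.imwrite(f"pics/s4.png",cv2.resize(i1,None,fx=3,fy=3))
E
```

```text
[0.35590304 0.38170684 0.31869348] [-0.94  0.23  0.04  1.78 -0.01  1.14  0.69] [ 0.76499573  1.17546639 -2.04310384]
n 4841 tilt 36.2 a [-0.59  -0.012  0.807] foot~ [0.4665 0.3827 0.1793] res 0.001
```

View pics/s4.png

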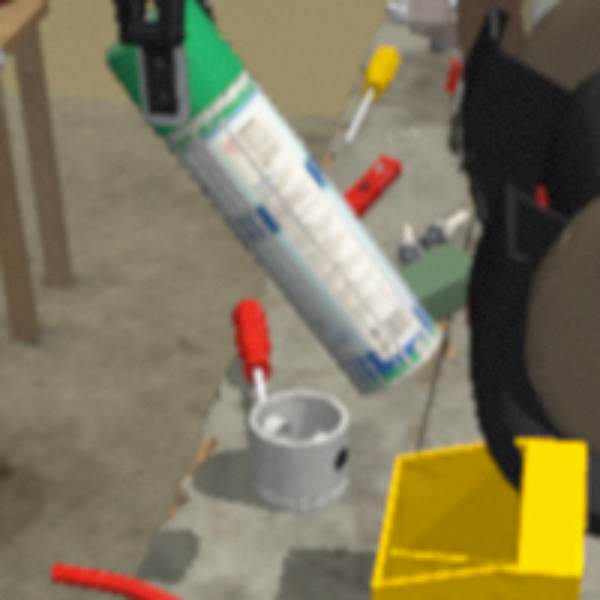

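The can is clear of the bin (foot at about (400,370) in the zoom, lean still 36°). I back away, lower it in the free space ahead of the bin and ease the grip to see whether it swings upright by itself.

{"api": "play_rows", "payload": {
  "deltas": [
    [2.5,0.6,0,0,0.2],
    [2.5,0.6,0,0,0.2],
    [0,0,3,0,0.2],
    [0,0,3,0,0.2],
    [0,0,3,0,0.2],
    [0,0,2,0,0.2],
    [0,0,0,0,0.2]
  ]
}}

```text
time: 4.27
position: [0.3041, 0.3873, 0.1997]
tool_rot: [-0.003, -0.009, 1.0, -0.005]
contact_force: [-0.2, 0.4, -3.1]
gripper_width: 0.0553
```

{"api": "play_rows", "payload": {
  "deltas": [
    [0,0,0,0,0.2],
    [0,0,0,0,0.2],
    [0,0,0,0,0.2],
    [0,0,0,0,0.2]
  ],
  "grip_force": 22
}}

```text
time: 4.6
position: [0.3075, 0.392, 0.2066]
tool_rot: [0.001, -0.009, 1.0, 0.001]
contact_force: [-0.1, -0.0, -2.5]
gripper_width: 0.0553
```

Run:
```python
from fit import *
o=manip.observe();print(o["position"],o["contact_force"])
c=manip.capture("scene");fit(c,o["position"],[-.7,0]);i1=c["image"][40:240,150:350]
cv2.imwrite(f"pics/s5.png",cv2.resize(i1,None,fx=3,fy=3))
```

```text
[0.30752477 0.3919681  0.20655114] [-0.050202   -0.02162192 -2.54353941]
n 3767 tilt 36.2 a [-0.591 -0.009  0.806] foot~ [0.4572 0.393  0.0139] res 0.0011
```

View pics/s5.png

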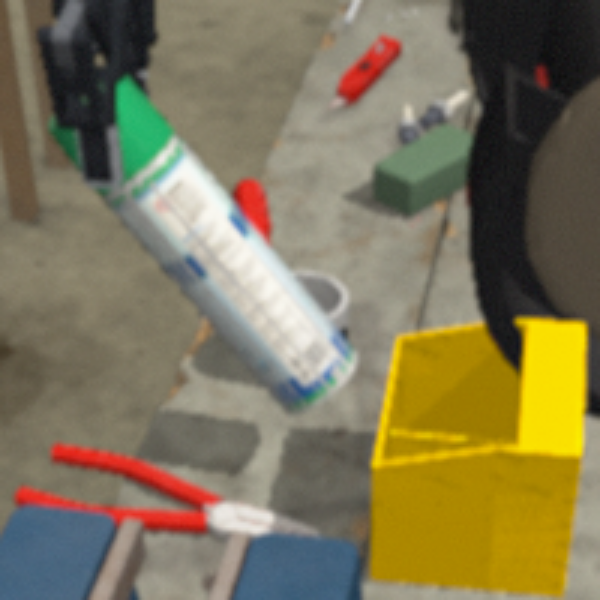

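It doesn't swing at 22 N (36° still held), so I'll use the fixed bin's front face: lower a little, then advance so that the foot bears on it and the can turns upright in the pads.

{"api": "play_rows", "payload": {
  "deltas": [
    [0,0,2,0,0.2],
    [-1.5,0,0,0,0.2],
    [-1,0,0,0,0.2],
    [-1,0,0,0,0.2],
    [-1,0,0,0,0.2],
    [-1,0,0,0,0.2],
    [0,0,0,0,0.2]
  ]
}}

```text
time: 5.23
position: [0.3644, 0.3923, 0.1859]
tool_rot: [0.001, -0.008, 1.0, 0.001]
contact_force: [-0.8, 0.4, -3.4]
gripper_width: 0.0554
```

Run:
```python
from fit import *
o=manip.observe();print(o["position"],o["contact_force"])
c=manip.capture("scene");fit(c,o["position"],[-.5,0]);i1=c["image"][40:240,150:350]
cv2.imwrite(f"pics/s6.png",cv2.resize(i1,None,fx=3,fy=3))
```

```text
[0.36437372 0.39229479 0.1858969 ] [-0.82778227  0.4183361  -3.40088675]
n 3336 tilt 24.1 a [-0.408 -0.005  0.913] foot~ [0.4474 0.3924 0.0032] res 0.001
```

View pics/s6.png

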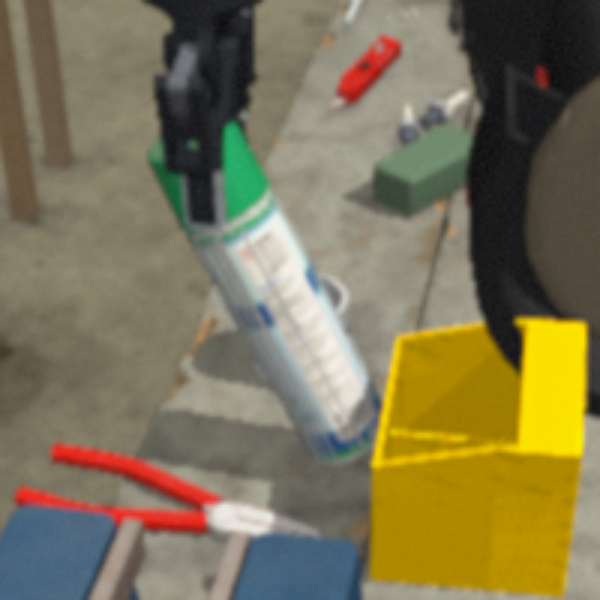

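It turns as planned: 24° now, foot against the bin front at about (375,410) in the zoom. I continue.

{"api": "play_rows", "payload": {
  "deltas": [
    [-1,0,0,0,0.2],
    [-1,0,0,0,0.2],
    [-1,0,0,0,0.2],
    [-1,0,0,0,0.2],
    [-1,0,0,0,0.2],
    [-1,0,0,0,0.2],
    [0,0,0,0,0.2],
    [0,0,0,0,0.2]
  ]
}}

```text
time: 5.95
position: [0.4233, 0.3928, 0.1851]
tool_rot: [0.001, -0.008, 1.0, -0.0]
contact_force: [-0.2, 0.6, -3.0]
gripper_width: 0.0554
```

Run:
```python
from fit import *
o=manip.observe();print(o["position"],o["contact_force"])
c=manip.capture("scene");fit(c,o["position"],[-.1,0]);i1=c["image"][40:240,150:350]
cv2.imwrite(f"pics/s7.png",cv2.resize(i1,None,fx=3,fy=3))
```

```text
[0.42334076 0.39280455 0.18506259] [-0.19039534  0.62654683 -2.99718828]
n 3121 tilt 6.2 a [-0.107  0.     0.994] foot~ [ 0.4361  0.3916 -0.0022] res 0.0011
```

View pics/s7.png

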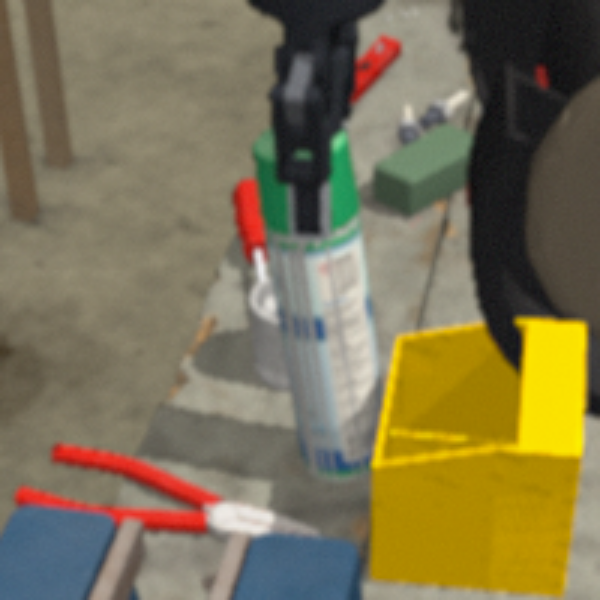

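6° left, about 1.7 cm more.

{"api": "play_rows", "payload": {
  "deltas": [
    [-0.8,0,0,0,0.2],
    [-0.8,0,0,0,0.2],
    [0,0,0,0,0.2],
    [0,0,0,0,0.2]
  ]
}}

```text
time: 6.33
position: [0.4386, 0.3936, 0.1853]
tool_rot: [0.0, -0.008, 1.0, 0.0]
contact_force: [-1.0, 1.2, -1.4]
gripper_width: 0.0559
```

Run:
```python
from fit import *
o=manip.observe();print(o["position"],o["contact_force"])
c=manip.capture("scene");fit(c,o["position"],[-.02,0])
```

```text
[0.43860008 0.39355579 0.18531167] [-0.96937199  1.15962444 -1.43531496]
n 3173 tilt 1.8 a [-0.032  0.002  0.999] foot~ [ 0.4351  0.392  -0.0022] res 0.0011
```

The can is upright within 2° (flush against the bin front). I firm the grip, back off, lift and carry it towards the mat, also turning the jaws 45° for clearance from the vise.

{"api": "play_rows", "payload": {
  "deltas": [
    [0,0,0,0,0.2],
    [1,0,-0.3,0,0.2],
    [2,0,-2,0,0.2],
    [0,-1,-3,0,0.2],
    [0,-3,0,0,0.2],
    [0,-3,0,0,0.2],
    [0,-3,0,0,0.2],
    [0,-3,0,0,0.2],
    [0,-3,0,0,0.2],
    [0,-1.5,0,0,0.2]
  ],
  "grip_force": 45
}}

```text
time: 7.22
position: [0.4106, 0.2139, 0.2386]
tool_rot: [0.0, -0.007, 1.0, -0.001]
contact_force: [-0.3, -0.4, -2.4]
gripper_width: 0.0559
```

{"api": "play_rows", "payload": {
  "deltas": [
    [0,0,0,0.11,0.2],
    [0,0,0,0.11,0.2],
    [0,0,0,0.11,0.2],
    [0,0,0,0.11,0.2],
    [0,0,0,0.11,0.2],
    [0,0,0,0.11,0.2],
    [0,0,0,0.11,0.2],
    [0,0,0,0,0.2],
    [0,0,0,0,0.2]
  ]
}}

```text
time: 7.97
position: [0.4107, 0.2181, 0.2386]
tool_rot: [0.0, 0.366, 0.931, 0.0]
contact_force: [-0.5, 0.5, -3.7]
gripper_width: 0.0557
```

Run:
```python
from fit import *
o=manip.observe();print(o["position"],o["contact_force"],q2R(o["tool_rot"]).round(3).tolist(),o["joint_positions"].round(2))
c=manip.capture("scene");fit(c,o["position"],[-.02,0])
cv2.imwrite(f"pics/s8.png",c["image"])
c=manip.capture("top");cv2.imwrite(f"pics/t8.png",c["image"])
```

```text
[0.41071711 0.21809488 0.23860131] [-0.45157001  0.53312611 -3.70332369] [[-0.732, 0.681, 0.001], [0.681, 0.732, 0.0], [-0.0, 0.001, -1.0]] [-0.76  0.21  0.2   2.01 -0.05  0.92  0.29]
n 4128 tilt 2.5 a [-0.032  0.03   0.999] foot~ [0.4079 0.217  0.0794] res 0.0009
```

View pics/s8.png

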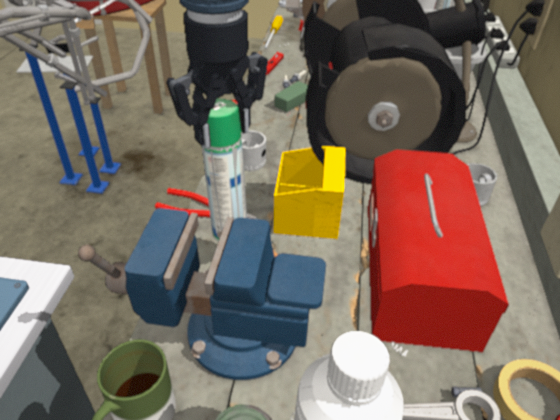

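View pics/t8.png

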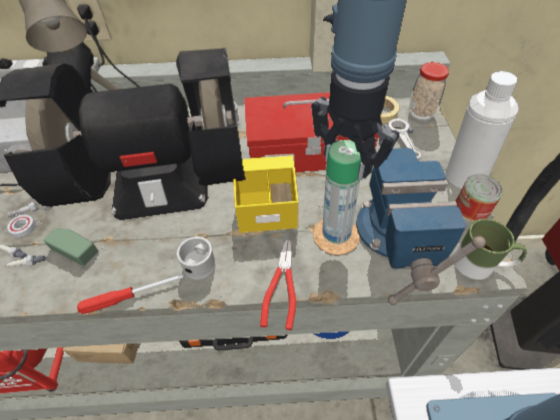

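The can hangs upright right over the mat's front (top view: can (340,200), mat (336,235)), with the jaws clear of the vise. I centre it over the mat and lower it.

{"api": "play_rows", "payload": {
  "deltas": [
    [-1.3,0.9,0,0,0.2],
    [-1.3,0.9,0,0,0.2],
    [0,0,2,0,0.2],
    [0,0,2,0,0.2],
    [0,0,1,0,0.2],
    [0,0,0,0,0.2],
    [0,0,0,0,0.2]
  ]
}}

```text
time: 8.65
position: [0.442, 0.2133, 0.1883]
tool_rot: [-0.0, 0.367, 0.93, -0.0]
contact_force: [0.5, 0.6, -2.8]
gripper_width: 0.0557
```

Run:
```python
from fit import *
o=manip.observe();print(o["position"],o["contact_force"])
c=manip.capture("top");fit(c,o["position"],[-.02,0])
cv2.imwrite(f"pics/t9.png",cv2.resize(c["image"][110:290,250:430],None,fx=3,fy=3))
```

```text
[0.4420166  0.2132892  0.18832303] [ 0.49801917  0.64535096 -2.8237902 ]
n 5352 tilt 2.3 a [-0.027  0.03   0.999] foot~ [0.4434 0.2104 0.005 ] res 0.0017
```

View pics/t9.png

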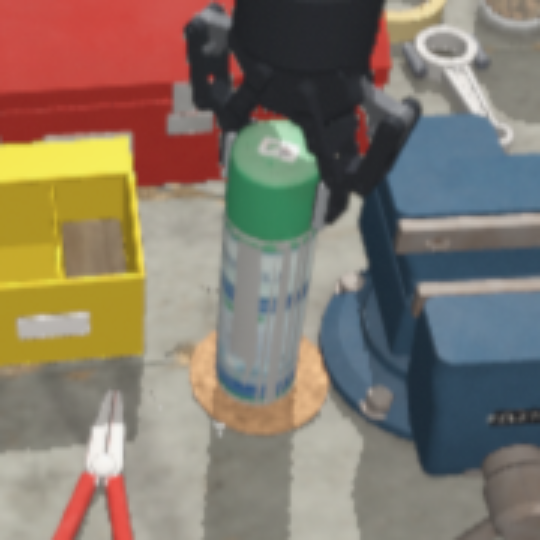

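The foot is over the mat (can base at (257,385) in the zoom, mat centre (260,383)); the fit puts it at (0.443, 0.210) against the mat's (0.444, 0.207). I lower it slowly to contact.

{"api": "play_rows", "payload": {
  "deltas": [
    [0,0,0.4,0,0.2],
    [0,0,0.3,0,0.2],
    [0,0,0.2,0,0.2],
    [0,0,0,0,0.2],
    [0,0,0,0,0.2]
  ],
  "grip_force": 25
}}

```text
time: 9.12
position: [0.4427, 0.2136, 0.1798]
tool_rot: [0.0, 0.368, 0.93, 0.0]
contact_force: [-0.4, 0.5, 1.9]
gripper_width: 0.0556
```

{"api": "play_rows", "payload": {
  "deltas": [
    [0,0,0.2,0,0.2],
    [0,0,0,0,0.2],
    [0,0,0,0,0.2]
  ]
}}

```text
time: 9.37
position: [0.4436, 0.2132, 0.1796]
tool_rot: [0.001, 0.368, 0.93, 0.001]
contact_force: [-2.4, -4.9, 20.1]
gripper_width: 0.0557
```

{"api": "play_rows", "payload": {
  "deltas": [
    [0,0,0.2,0,0.2],
    [0,0,0,0,0.2],
    [0,0,0,0,0.2]
  ]
}}

```text
time: 9.62
position: [0.4445, 0.2128, 0.1793]
tool_rot: [0.001, 0.368, 0.93, 0.001]
contact_force: [-4.9, -7.3, 37.9]
gripper_width: 0.0556
```

Contact, but I pressed further than needed. I relieve it and check the tilt before opening.

{"api": "play_rows", "payload": {
  "deltas": [
    [0,0,-0.2,0,0.2],
    [0,0,-0.15,0,0.2],
    [0,0,0,0,0.2]
  ]
}}

```text
time: 9.87
position: [0.4429, 0.2135, 0.1797]
tool_rot: [0.0, 0.368, 0.93, 0.001]
contact_force: [-1.5, -1.9, 10.0]
gripper_width: 0.0558
```

Run:
```python
from fit import *
o=manip.observe();print(o["position"],o["contact_force"])
for n in("top","scene"):
    c=manip.capture(n);fit(c,o["position"],[-.02,0])
    cv2.imwrite(f"pics/{n}10.png",c["image"])
```

```text
[0.44287362 0.21347931 0.17972392] [-1.5022707  -1.88815855  9.99094071]
n 5261 tilt 2.2 a [-0.025  0.029  0.999] foot~ [0.4437 0.2112 0.0052] res 0.0018
n 1652 tilt 16.8 a [-0.166 -0.237  0.957] foot~ [ 0.4616  0.2526 -0.0101] res 0.0022
```

View pics/top10.png

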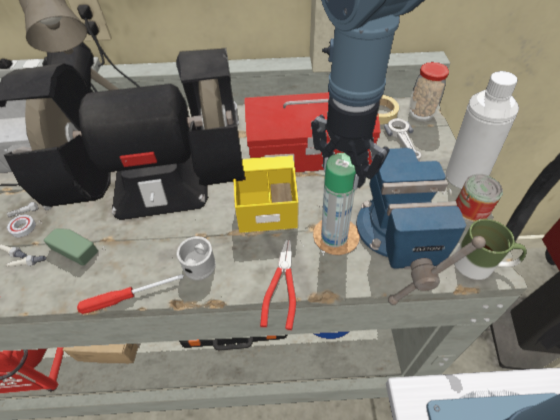

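The top fit gives about 2° lean with the foot at (0.444, 0.211); the scene fit is invalid because the vise hides the lower can. I ease the last load and open in small stages.

{"api": "play_rows", "payload": {
  "deltas": [
    [0,0,-0.1,0,0.2],
    [0,0,0,0,0.2],
    [0,0,0,0,0.65],
    [0,0,0,0,0.68],
    [0,0,0,0,0.72],
    [0,0,0,0,0.8],
    [0,0,0,0,0.9],
    [0,0,0,0,1],
    [0,0,0,0,1],
    [0,0,0,0,1]
  ],
  "grip_force": 20
}}

```text
time: 10.8
position: [0.4423, 0.2133, 0.1798]
tool_rot: [0.0, 0.368, 0.93, 0.0]
contact_force: [-0.3, -0.1, -0.2]
gripper_width: 0.0855
```

Run:
```python
from fit import *
o=manip.observe();print(o["position"],o["contact_force"],o["gripper_width"])
c=manip.capture("top");fit(c,o["position"],[-.0,0])
cv2.imwrite(f"pics/t11.png",cv2.resize(c["image"][110:290,250:430],None,fx=3,fy=3))
```

```text
[0.44228377 0.21334512 0.17978804] [-0.31437571 -0.12703523 -0.23579362] 0.08551313123411645
n 4152 tilt 0.6 a [-0.011  0.002  1.   ] foot~ [0.4435 0.2111 0.0049] res 0.0019
```

View pics/t11.png

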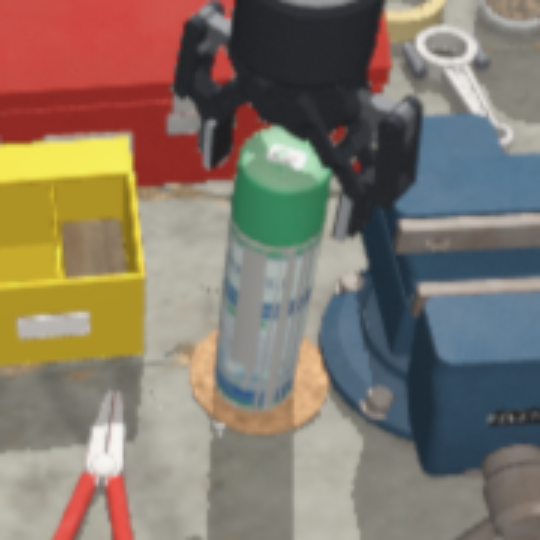

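The can stands on the mat at 0.6° with the jaws free on both sides. I retract straight up.

{"api": "play_rows", "payload": {
  "deltas": [
    [0,0,-1,0,1],
    [0,0,-2,0,1],
    [0,0,-3,0,1],
    [0,0,-3,0,1],
    [0,0,-3,0,1],
    [0,0,0,0,1],
    [0,0,0,0,1]
  ]
}}

```text
time: 11.43
position: [0.4433, 0.2139, 0.302]
tool_rot: [0.001, 0.368, 0.93, 0.002]
contact_force: [-0.1, 0.1, -1.5]
gripper_width: 0.0857
```

Run:
```python
from fit import *
o=manip.observe();print(o["position"],o["contact_force"],o["gripper_width"],o["time"])
c=manip.capture("top");fit(c,np.array([.442,.213,.18]),[-.0,0])
cv2.imwrite(f"pics/t12.png",cv2.resize(c["image"][110:290,220:430],None,fx=3,fy=3))
P=pts(c)
K=c["intrinsics"]
# mat edge & can base by ray
def ray(u,v,z):
    d=q2R(c["orientation"])@np.array([(u-K[0,2])/K[0,0],-(v-K[1,2])/K[1,1],-1]);t=(z-c["xyz"][2])/d[2];return c["xyz"]+t*d
H,S,V=cv2.split(cv2.cvtColor(c["image"],cv2.COLOR_BGR2HSV))
g=(H>55)&(H<95)&(S>60)&(P[...,2]>.19)&(P[...,1]<.26)&(P[...,1]>.16)&(P[...,0]>.4)&(P[...,0]<.5)
t=P[g&(P[...,2]>.224)&(P[...,2]<.24)];print("cap top n",len(t),t.mean(0) if len(t) else "",(np.percentile(t,1,axis=0)+np.percentile(t,99,axis=0))/2 if len(t) else "")
```

```text
[0.44326898 0.21387939 0.30203679] [-0.06029233  0.12438672 -1.50897095] 0.08567774334575186 11.4333
n 2661 tilt 0.8 a [0.013 0.003 1.   ] foot~ [0.4437 0.2111 0.0039] res 0.001
cap top n 145 [0.42962258 0.21502512 0.22753109] [0.43653922 0.21330014 0.22761623]
```

View pics/t12.png

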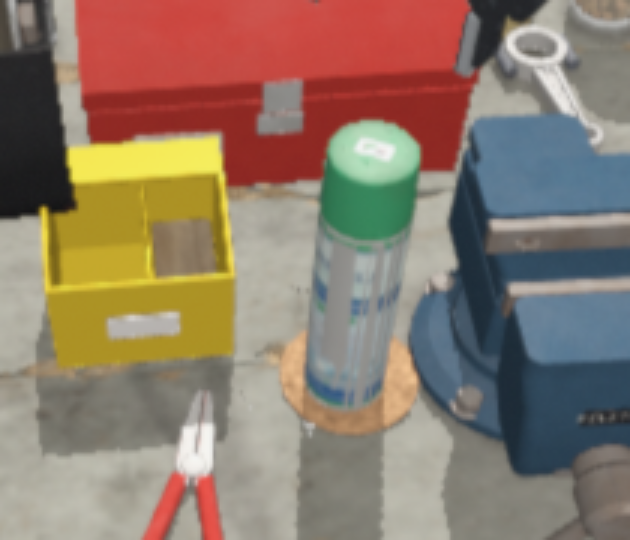

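The can stands upright on the mat (base (347,385) in the zoom, mat (348,380)), the block is still in the bin at (183,250), and the gripper is clear above. I hand it in.

Run:
```python
from plant import manip
print(manip.sign_off())
```

```text
the job is handed in; nothing more can be done
None
```

The spray can is standing upright, cap up, on the cork mat. The wood block is still in the bin, and I handed the job in at about 11.5 s with the open gripper clear above the can.

**What I did:**
- I gripped the can across the cap and drew it out along its axis, clear of the ledge and the front rim.
- It would not swing upright by itself with the grip eased to 22 N. I pressed its foot gently against the bin's fixed front face so that it turned upright in the pads.
- I then carried it to the mat, set it down and released it in stages.

**Last checks (top camera):**

| Check | Result |
|---|---|
| Lean from upright | 0.8° |
| Foot centre | (0.444, 0.211) |
| Mat centre | (0.444, 0.207) |
| Foot offset on the mat | about 4 mm, with 21 mm of slack |
| Cap top height | 0.2275 m, against 0.229 m expected |

**What disagreed or went less well:**
- The lean in the bin measured 36–37°, against the 33° given.
- The scene-camera fit on the mat was useless because the vise hides the lower can, so the final pose rests on the top view alone.
- When setting it down I briefly pressed the can on the mat with about 38 N, against the 120 N wrist limit, and eased off before opening.

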